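# Refit a sandwich toaster's hinge pin and hold its lid up

### The arm

A 7-joint arm with a two-finger parallel gripper is mounted at the origin on the work surface. World frame = base frame: x ahead of the robot, y to its left, z up, the work surface at z = 0. Lengths are in m, angles in rad, forces in N, time in s.
With the tool pointing down it reaches from about 0.425 to 0.8 m from the base axis. Payload 8.3 kg.
Tool frame: the origin (TCP) lies midway between the tips of the shut fingers; the grasp point (between the pads) lies 19 mm behind it; z points along the fingers, y is the line along which they close (so a half turn about z gives the same grasp; the last joint's range is limited). The gripper opens to 85 mm and grips with 20 to 120 N. Pads are 22 mm wide; open, the fingers measure 114 mm over their backs; the gripper's body (76 mm by 85 mm) begins 54 mm behind the grasp point. The pads swing forward as they close: fully open they stand 13 mm farther back than shut.
Start: joints at [1.179, 0.383, 0.016, 1.37, -0.006, 1.388, -0.046], TCP at [0.202, -0.591, 0.231] pointing down, gripper open.
Joint ranges: [-2.95, 2.95], [-0.25, 2.06], [-1.52, 1.56], [0.18, 2.33], [-1.44, 4.58], [0.02, 2.06], [-3.01, 3.01]. Speed limits (rad/s): [2.39, 2.39, 3.01, 3.01, 3.14, 3.14, 3.14].

### API

Orientations are given as a unit quaternion [x, y, z, w].
In Python, from station import bot gives the robot as it stands. Calls block until the motion is done:
- bot.reach(position, orientation): joint-space move of the TCP to a pose.
- bot.move_l(position, feed=0.15, orientation=None, until_force=None): straight line of the TCP; orientation=None keeps the orientation; feed is the mean speed in m/s. With until_force (N) it stops when the force on the tool has changed by that much, and returns True; else False.
- bot.movej(angles): joint-space move.
- bot.open_gripper() and bot.close(): open the fingers fully, or close them until they stop; the grip force is fixed at half the most.
- bot.wait(seconds).
- bot.ik(position, orientation): joint angles nearest the present ones, or None.
- bot.get_state(): the state.
- bot.grab_frame(name): name is "side" or "top"; returns a dict with "img" (420x560x3 uint8, blue, green, red), "range_z" (420x560 float32, m along the optical axis (not along the pixel's ray), 0 where there is no reading), "fovy" (degrees; the focal length in pixels is half the picture's height over the tangent of half this angle, whatever the lens; pixels are square), "cx", "cy" (the principal point, pixels), "eye" and "rotation" of the camera in the world. Camera axes: x right, y down, z forward; pixel columns grow to the right and rows downward; lengths in m; the calibration is good to about 2 mm. A picture is of the moment at which its call begins.
A pose or a line that the arm cannot do raises bot.IKError and nothing moves.
- bot.hand_in(): hands the job in; it is judged then, once.
The state is a dict: "clock": time; "qpos": joint angles; "qvel": joint speeds; "joint_efforts": joint torques, N m; "tcp_pos": TCP position; "orientation": TCP orientation; "contact_force": force on the tool from outside, world axes, zero at the start; "ft_torque": the same for the moment, N m; "width": finger opening in m; "gripper_force": force on a finger pad.
Only numpy, scipy, OpenCV 4.12 (cv2) and the standard library are available. Lean on these libraries where they do the work, as an engineer would, in place of code of your own. Each camera call takes 0.05 s, during which the arm holds its last target. There are 200 camera calls.

### The job

The left hinge pin of the sandwich toaster is out: take the loose red-gripped pin from the bench and push it fully home from outside through the left hinge, then let go of it. Only then lift the lid and keep holding it 60 degrees open so that your mate can get at the plates with both hands; finish while still holding it, because it drops shut if you let go. Never let the lid drop, and leave the other things on the bench where they are.

Things in the scene. Friction and masses are not known exactly. Their poses are not given: they have to be found in the camera images.
- toaster: cream two-plate sandwich toaster, fixed on the bench (it does not shift). Body 204 mm wide (y) x 170 mm deep (x), 98 mm high with the lid shut; the handle is at its front (-x, towards the robot), the hinge at its back (+x). Origin under the middle of the body on the bench; x to the back, y to the robot's left, z up
- hinge_hole (a point): middle of the mouth of the empty left hinge hole, on the outer face of the left bracket (toaster frame: x 105, y 112, z 60 mm; same axes). The pin goes in along the toaster's -y: 7 mm cheek with 10 mm hole, lid arm's 11.5 mm eye, 7 mm cheek with 10 mm hole, 24 mm in all, free behind. Mouth chamfered 1.5 mm. The face stands 10 mm outside the toaster's side; bracket 26 mm long in x, top at z 76 mm
- hinge_pin: loose hinge pin, 66 mm long, 45 g, lying level: red eight-sided grip 17 mm across flats, 30 mm long; steel shank 8 mm in diameter, 36 mm long, the last 12 mm tapering to 3 mm. Origin on the axis at the shoulder between grip and shank (8.5 mm above the bench as it lies); x along the shank to the tip; grip middle at x -15 mm. Home, the shoulder touches the bracket. Its twin sits in the right hinge
- lid (a joint): opening angle of the lid in rad: 0 shut, grows as the handle goes up, 1.047 at 60 degrees, stop at 1.75. Nothing but weight acts on it: it falls shut when let go. The lid weighs about 680 g, some 3 N at the handle
- handle_bar (a point): middle of the lid's black handle bar: round, 14 mm in diameter, 126 mm long along the toaster's y; when shut 235 mm in front of the hinge axis, 17 mm above it, 77 mm above the bench. It stands 45 mm in front of the lid's edge on two posts 112 mm apart, free above and below: it can be pinched front and back from above and may turn between the pads
- hinge_line (a point): middle of the hinge axis, in the lid's frame, 60 mm above the bench; the lid turns about its y axis
- brass_bush: loose brass bush, a short tube 26 mm across and 16 mm high, standing on end among the parts at the robot's left; origin under its middle; not needed
- dial_knob: loose black control knob, 40 mm across, 22 mm high; origin under its middle; not needed
- screwdriver: screwdriver with a blue handle lying on the bench at the left; not needed
- pliers: red-handled pliers lying on the bench in front, right; origin at the pivot; not needed
- steam_iron: cream and light-blue steam iron standing flat, about 200 x 110 x 130 mm, at the right; not needed
- pink_pan: pink mug-shaped pan, 110 mm across, 85 mm high, at the back right; not needed
- screw_tin: small copper-coloured tin, 68 mm across, 50 mm high, at the back left; not needed
Mind the look-alikes: they are no part of the job. Several things look just like the hinge_pin: the one meant starts farthest to the robot's right. There is more than one size of the screwdriver; the job needs the larger.

How it is judged:
By the outcome, as a careful person would: the job done as asked, in the order asked, and still so for the second after the job is handed in, while the arm keeps its last pose, push and grip.
It also fails if it takes over 64 s, if anything falls off the work surface, if the arm or the gripper's body presses on something with over 40 N, if the wrist force passes 120 N, or if a joint passes its speed limit or range.

## Working session

There is one attempt and no reset: what is moved stays moved. The work goes in short steps, each a Python script; the robot and the scene stay as the last script left them, time stands still between calls to the robot, and variables do not carry over. Pictures are saved under pics/ and viewed, at most 10 in all, crops included, and the job is handed in when it is done.

```bash
mkdir -p pics; ls; cat > h.py <<'E'
import numpy as np, cv2
from station import bot
def grab(n,save=None):
    f=bot.grab_frame(n)
    if save: cv2.imwrite('pics/'+save,f['img'])
    return f
def foc(f): return f['img'].shape[0]/2/np.tan(np.radians(f['fovy'])/2)
def ray(f,u,v):
    F=foc(f); d=np.array([(u-f['cx'])/F,(v-f['cy'])/F,1.])
    return np.array(f['eye']),np.array(f['rotation']).reshape(3,3)@d
def onz(f,u,v,z):
    e,d=ray(f,u,v); return e+d*(z-e[2])/d[2]
def dep(f,u,v):
    e,d=ray(f,u,v); return e+d*f['range_z'][int(round(v)),int(round(u))]
def cloud(f):
    H,W=f['range_z'].shape; u,v=np.meshgrid(np.arange(W),np.arange(H)); F=foc(f)
    d=np.stack([(u-f['cx'])/F,(v-f['cy'])/F,np.ones_like(u,float)],-1)*f['range_z'][...,None]
    return np.array(f['eye'])+d@np.array(f['rotation']).reshape(3,3).T
def proj(f,P):
    c=np.array(f['rotation']).reshape(3,3).T@(np.array(P)-np.array(f['eye'])); F=foc(f)
    return c[0]/c[2]*F+f['cx'],c[1]/c[2]*F+f['cy']
E
python3 - <<'E'
from h import *
for n in('side','top'):
    f=grab(n,n+'0.png'); print(n,f['fovy'],f['cx'],f['cy'],f['eye'],f['rotation'])
s=bot.get_state(); print(s)
E
```

```text
pics
side 48.64090211996431 277.70440323825926 200.02254839203079 [0.1610848  0.91972656 0.88232157] [-0.17660892  0.88562108 -0.42032304  0.08839194]
top 54.43870338340989 277.7444954629148 201.1633809829323 [0.36108949 0.02424268 1.16727588] [-0.69765151  0.71224989 -0.05697015  0.05231507]
{'clock': 0.1, 'qpos': array([ 1.17907213,  0.38420029,  0.01634488,  1.37102847, -0.00631715,
        1.38820885, -0.0464925 ]), 'qvel': array([-0.000333  , -0.00308655,  0.00150312, -0.00245277, -0.00147744,
        0.00064975, -0.0009713 ]), 'joint_efforts': array([ 3.51793999e-03, -6.29132152e+01,  8.47773179e-01, -3.72758067e+01,
        1.68083631e-02,  1.05336346e-02,  1.07019127e-05]), 'tcp_pos': array([ 0.20174468, -0.59106831,  0.23035914]), 'orientation': array([ 9.86506503e-01,  1.63719612e-01, -1.46886571e-04, -8.86412416e-04]), 'contact_force': array([ 0.17844907,  0.50903733, -0.87168546]), 'ft_torque': array([ 0.00572005,  0.00163049, -0.00735163]), 'gripper_force': 0.0, 'width': 0.08556077462494019}
```

```bash
sed -i 's/^from station/from scipy.spatial.transform import Rotation as R\nfrom station/; s/np.array(f\[.rotation.\]).reshape(3,3)/R.from_quat(f["rotation"]).as_matrix()/' h.py; python3 - <<'E'
from h import *
for n in('side','top'):
    f=grab(n); print(R.from_quat(f['rotation']).as_matrix().round(3).tolist())
    C=cloud(f); print([C[v,u].round(3).tolist() for v,u in((400,280),(200,280),(300,100),(300,450))], f.keys())
E
```

```text
[[-0.922, -0.239, 0.305], [-0.387, 0.584, -0.713], [-0.008, -0.776, -0.631]]
[[0.342, 0.495, -0.002], [0.553, -0.014, 0.059], [0.806, 0.452, 0.037], [0.064, 0.114, -0.0]] dict_keys(['img', 'range_z', 'fovy', 'cx', 'cy', 'eye', 'rotation'])
[[-0.021, -0.988, 0.154], [-1.0, 0.02, -0.008], [0.005, -0.154, -0.988]]
[[0.06, 0.021, 0.189], [0.546, 0.008, 0.003], [0.275, 0.514, 0.001], [0.254, -0.461, -0.0]] dict_keys(['img', 'range_z', 'fovy', 'cx', 'cy', 'eye', 'rotation'])
```

View pics/side0.png

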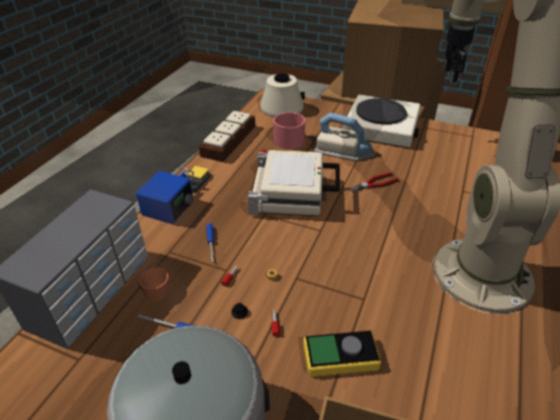

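View pics/top0.png

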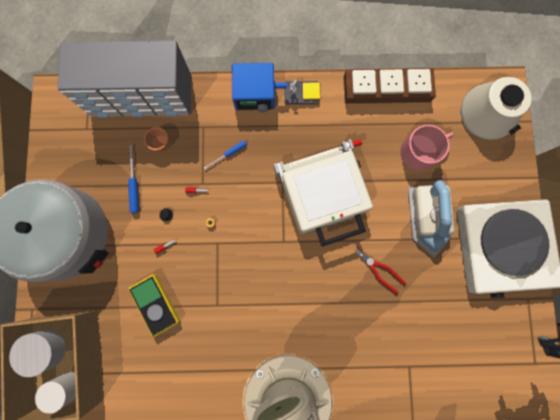

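Side view: two red-gripped loose pins at (229,276) and (276,324). In the top view they are at (197,191) and (165,246), and a third red grip at (354,144) is the twin seated in the right hinge. The toaster is at (325,190), turned about -18°, with its empty left bracket near (280,170). Of the two loose pins, the one at (197,191) lies farther to the robot's right (larger column), so it is the one meant. I'll confirm that in a crop while measuring.

```bash
cat > meas.py <<'E'
from h import *
f=grab('top'); g=grab('side'); C=cloud(f); G=cloud(g)
def red(f):
    h=cv2.cvtColor(f['img'],cv2.COLOR_BGR2HSV); return ((h[...,0]<6)|(h[...,0]>174))&(h[...,1]>170)&(h[...,2]>90)
if __name__=='__main__':
    a=cv2.resize(f['img'][140:270,140:390],None,fx=3,fy=3,interpolation=cv2.INTER_CUBIC)[:, :750]
    cv2.imwrite('pics/c_top.png',a)
    b=cv2.resize(g['img'][140:340,190:350],None,fx=3,fy=3,interpolation=cv2.INTER_CUBIC); cv2.imwrite('pics/c_side.png',b)
    for n,F,c in(('top',f,C),('side',g,G)):
        k,L,st,ce=cv2.connectedComponentsWithStats(red(F).astype(np.uint8))
        for i in range(1,k):
            if st[i,4]>8:
                p=c[L==i]; print(n,ce[i].round(1),st[i,4],np.median(p,0).round(4),'z',np.percentile(p[:,2],[10,90]).round(4))
    for n,c in(('top',C),('side',G)):
        box=(abs(c[...,0]-.53)<.2)&(abs(c[...,1]+.08)<.2)
        for lo,hi in((.088,.102),(.066,.084),(.05,.1)):
            m=box&(c[...,2]>lo)&(c[...,2]<hi)
            r=cv2.minAreaRect((c[m][:,:2]*1000).astype(np.float32)); print(n,lo,hi,m.sum(),r)
        dark=box&(c[...,2]>.06)&(c[...,2]<.1)
        F=f if n=='top' else g
        dark&=F['img'].max(2)<70
        print('dark',dark.sum(),cv2.minAreaRect((c[dark][:,:2]*1000).astype(np.float32)), np.median(c[dark],0))
E
python3 meas.py
```

```text
top [357.3 142.1] 48 [ 0.6948 -0.2109  0.0684] z [0.0643 0.0713]
top [190.1 189.5] 55 [0.5801 0.2651 0.0167] z [0.0038 0.0196]
top [158.8 248.8] 60 [0.4119 0.3504 0.0163] z [0.0126 0.019 ]
top [386.6 275.9] 274 [ 0.3259 -0.2842  0.0109] z [0.0072 0.0139]
top [ 96.8 264. ] 19 [0.3735 0.5041 0.0555] z [0.0538 0.0568]
side [379.3 180. ] 95 [ 0.3283 -0.2779  0.0088] z [-0.0004  0.0114]
side [226.1 278.9] 65 [0.5789 0.2693 0.0149] z [0.0097 0.0181]
side [274.9 327.5] 83 [0.4128 0.3532 0.0147] z [0.0114 0.0174]
top 0.088 0.102 4552 ((531.9830932617188, -123.47695922851562), (218.0100555419922, 203.46212768554688), 17.263458251953125)
top 0.066 0.084 501 ((550.5546264648438, -133.92774963378906), (254.75633239746094, 253.66326904296875), 17.443965911865234)
top 0.05 0.1 4770 ((550.80224609375, -134.7157440185547), (254.75633239746094, 255.34939575195312), 17.443965911865234)
dark 368 ((448.8434753417969, -149.6353759765625), (50.44411849975586, 125.92782592773438), 17.530380249023438) [ 0.43780148 -0.1554197   0.08426456]
side 0.088 0.102 2379 ((555.4879150390625, -114.91401672363281), (168.85081481933594, 209.7754364013672), 17.190017700195312)
side 0.066 0.084 704 ((550.3353271484375, -131.47235107421875), (253.90243530273438, 254.667724609375), 17.5620174407959)
side 0.05 0.1 3520 ((550.8974609375, -132.4368438720703), (254.2567596435547, 259.4723205566406), 17.48248863220215)
dark 349 ((534.4586181640625, -103.381103515625), (242.95135498046875, 202.3055877685547), 13.784769058227539) [ 0.44870173 -0.09609284  0.08006588]
```

View pics/c_top.png

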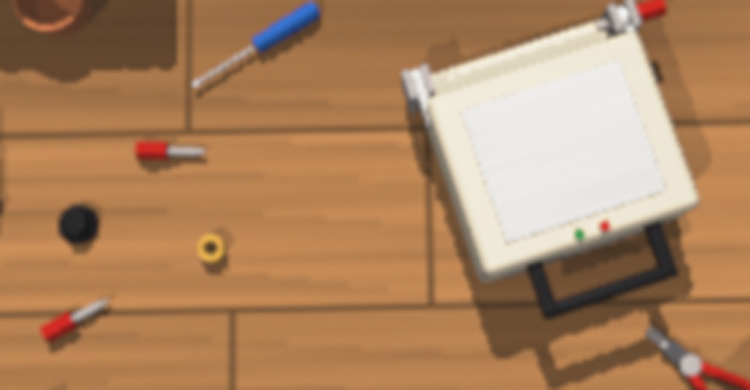

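View pics/c_side.png

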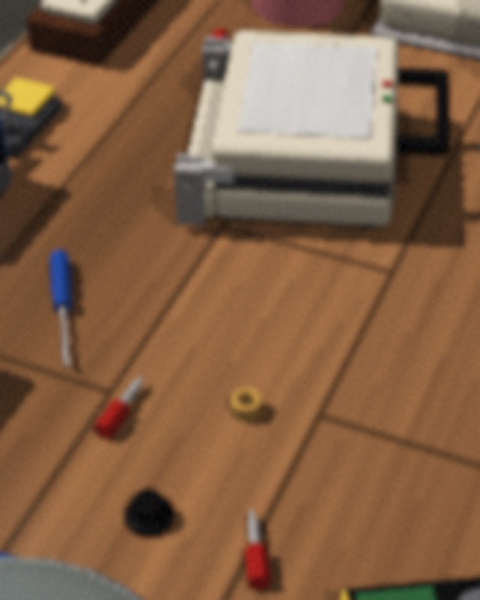

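The crop confirms two loose pins, at crop (170,151) and (73,320). The upper one (top px (197,191)) is farther right, with its grip to the left and its tip pointing right (-y). The empty left bracket is at crop (418,85). Toaster yaw is about +17.45° and its origin about (0.555, -0.1167). Next I'll get the pin axis and go to it.

```bash
cat >> h.py <<'E'
YAW=np.radians(17.45); O=np.array([.555,-.1167,0]); TX=np.array([np.cos(YAW),np.sin(YAW),0]); TY=np.array([-np.sin(YAW),np.cos(YAW),0])
def T(x,y,z): return O+(x*TX+y*TY+np.array([0,0,z]))/1000
def down(h):  # tool x heading h (rad), pointing down
    x=np.array([np.cos(h),np.sin(h),0]); z=np.array([0,0,-1.]); return R.from_matrix(np.c_[x,np.cross(z,x),z]).as_quat()
E
python3 - <<'E'
from meas import *
def px(F,c,r):
    h=cv2.cvtColor(F['img'],cv2.COLOR_BGR2HSV); u0,v0=c; m=np.zeros(h.shape[:2],bool); m[v0-r:v0+r,u0-r:u0+r]=1
    rd=red(F)&m; gr=m&(h[...,1]<75)&(h[...,2]>90); return rd,gr
P={}
for n,F,c in(('top',f,(197,190)),('side',g,(230,275))):
    rd,gr=px(F,c,16)
    for k,m,z in(('grip',rd,.0095),('shank',gr,.0085)):
        v,u=np.nonzero(m); P[n,k]=onz(F,u.mean(),v.mean(),z); print(n,k,m.sum(),u.mean().round(1),v.mean().round(1),P[n,k].round(4))
    d=P[n,'shank']-P[n,'grip']; print(n,np.degrees(np.arctan2(d[1],d[0])),np.linalg.norm(d[:2]))
gp=(P['top','grip']); d=P['top','shank']-gp; h=np.arctan2(-d[1],-d[0])
print(h)
bot.reach([gp[0],gp[1],.2],down(h)); s=bot.get_state(); print(s['clock'],s['tcp_pos'],s['qpos'])
grab('top','near1.png'); i=grab('side')['img']; cv2.imwrite('pics/near1s.png',cv2.resize(i[180:340,150:340],None,fx=3,fy=3))
E
```

```text
top grip 55 190.1 189.6 [0.5804 0.2663 0.0095]
top shank 34 201.2 190.0 [0.5788 0.2346 0.0085]
top -92.93659566246573 0.031756291233306
side grip 64 226.1 278.9 [0.5815 0.2653 0.0095]
side shank 27 233.6 269.7 [0.5787 0.2306 0.0085]
side -94.55351104666691 0.03481361783455472
1.5195430636850855
3.675 [0.58093517 0.26533914 0.19987982] [ 0.16280644  0.62659038 -1.01394092  1.3430534   0.5254792   1.45176935
 -0.87456663]
```

```bash
python3 - <<'E'
from h import *
h=np.radians(86.5); q=down(h)
p=np.array([.581,.2665,0])
bot.move_l(p+[0,0,.1],.25,q)
print(bot.move_l(p+[0,0,.025],.15,q), bot.move_l(p+[0,0,.002],.05,until_force=6))
bot.close(); s=bot.get_state(); print(s['clock'],s['tcp_pos'],s['width'],s['gripper_force'],s['contact_force'])
bot.move_l(p+[0,0,.16],.2); s=bot.get_state(); print(s['clock'],s['width'],s['gripper_force'],s['contact_force'])
i=grab('side')['img']; j=grab('top')['img']
cv2.imwrite('pics/held.png',np.hstack([cv2.resize(i[140:300,140:270],None,fx=3,fy=3),cv2.resize(j[110:270,130:260],None,fx=3,fy=3)]))
E
```

```text
False False
6.225 [0.58124077 0.26659317 0.00231731] 0.015117746879295933 58.875288516283035 [-0.3227427  -0.54495088  2.46529005]
7.1667 0.014844875604371342 58.58152225613594 [-0.78875596 -0.14257371 -0.19238601]
```

View pics/held.png

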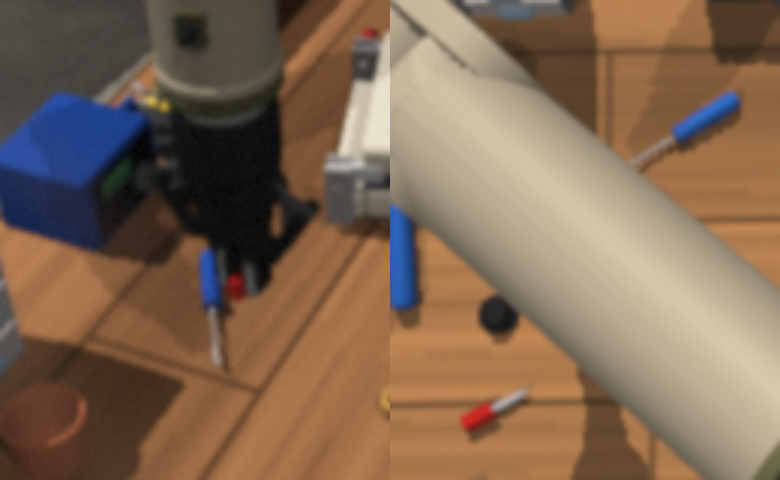

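The pin is held between the pads (red grip at (236,287) in the left panel). The top view is blocked by the forearm. Next is the pre-insert pose, with the estimated bracket and hole position overlaid as a check.

```bash
python3 - <<'E'
from h import *
q=down(YAW+np.pi/2)
bot.reach(T(105,185,160),q)
f=grab('side'); g=grab('top')
def mark(f,s=4,w=65):
    u0,v0=proj(f,T(105,112,60)); u0=int(u0)-w//2; v0=int(v0)-w//2
    im=cv2.resize(f['img'][v0:v0+w,u0:u0+w],None,fx=6,fy=6,interpolation=cv2.INTER_CUBIC)
    for P in((92,112,76),(118,112,76),(92,112,45),(118,112,45),(105,112,60)):
        u,v=proj(f,T(*P)); cv2.circle(im,(int((u-u0+.5)*6),int((v-v0+.5)*6)),3,(0,255,0) if P[0]!=105 else (0,0,255),1)
    return im
cv2.imwrite('pics/chk.png',np.hstack([mark(f),mark(g)]))
bot.move_l(T(105,180,53.8),.15); s=bot.get_state(); print(s['clock'],s['width'],s['contact_force'],s['qpos'])
f=grab('side'); g=grab('top')
cv2.imwrite('pics/chk2.png',np.hstack([mark(f),mark(g)]))
C=cloud(f); rel=(C-O); X=rel@TX*1000; Y=rel@TY*1000; Z=C[...,2]*1000
m=(abs(Y-112)<4)&(abs(X-105)<25)&(Z>30)&(Z<85); print(m.sum(),np.percentile(X[m],[2,5,50,95,98]),np.percentile(Z[m],[2,50,95,98]),np.median(Y[m]))
E
```

```text
8.9583 0.01452886043668198 [ 0.460437    0.16713854 -0.56788348] [ 0.50446124  0.72581623 -1.01632289  1.59884212  0.65322845  1.19003542
 -0.34587122]
23 [ 86.50039151  93.0890072  116.41561134 119.19613755 119.28452308] [30.13033338 45.14000459 61.93770273 68.65619958] 111.48707113839865
```

View pics/chk.png

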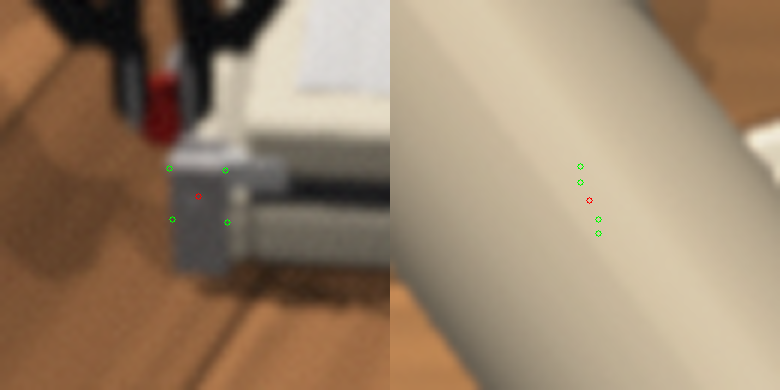

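View pics/chk2.png

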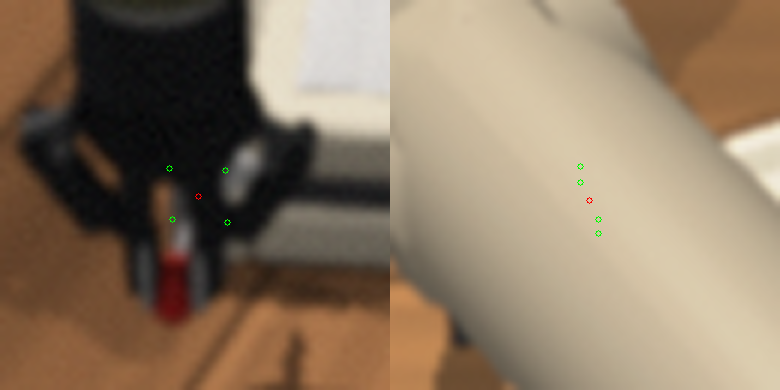

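The bracket face in the side crop spans about u 173–230, v 165–272. My markers sit about 3 enlarged px (~1.3 mm) to the left of it. The pin is in front and pointing at the face. I'll measure the offset between pin and bracket within the same camera, so calibration error cancels.

```bash
python3 - <<'E'
from h import *
f=grab('side'); im0=cv2.imread('pics/side0.png'); t0=cv2.imread('pics/top0.png'); g=grab('top')
def prof(im,F,A,B,n=41):
    P=np.array([proj(F,T(*(np.array(A)+(np.array(B)-A)*t))) for t in np.linspace(0,1,n)],np.float32)
    return cv2.remap(im.astype(np.float32),P[:,0].reshape(1,-1),P[:,1].reshape(1,-1),cv2.INTER_LINEAR)[0]
# bracket edges along x on outer face (averaged over z), saturation-like channel: R-B (wood/cream high, grey ~0)
for z in (45,52,58):
    p=prof(im0,f,(80,112,z),(130,112,z),51); print(z,'x80..130 R-B',(p[:,2]-p[:,0]).astype(int)[::1].tolist())
p=prof(im0,f,(105,112,66),(105,112,86),21); print('z66..86',p.mean(1).astype(int).tolist())
for x in(98,104,110):
    p=prof(t0,g,(x,100,76),(x,125,76),26); print('top y100..125 at x',x,(p[:,2]-p[:,0]).astype(int).tolist())
p=prof(t0,g,(80,106,76),(130,106,76),51); print('top x80..130',(p[:,2]-p[:,0]).astype(int).tolist())
h=cv2.cvtColor(f['img'],cv2.COLOR_BGR2HSV); u0,v0=proj(f,T(105,195,60)); u0=int(u0);v0=int(v0)
m=((h[...,0]<8)|(h[...,0]>172))&(h[...,1]>170)&(h[...,2]>50); M=np.zeros_like(m); M[v0-15:v0+15,u0-15:u0+15]=1; m&=M
v,u=np.nonzero(m); print('red',m.sum(),u.mean(),v.mean(),u.min(),u.max(),v.min(),v.max(),'exp',[np.round(proj(f,T(105,y,60)),1).tolist() for y in(164,194)])
a=onz(f,u.mean(),v.mean(),.062)-O; print('toaster xy at z62',a@TX*1000,a@TY*1000)
print(bot.get_state()['tcp_pos'],T(105,180,53.8))
E
```

```text
45 x80..130 R-B [15, 14, 14, 15, 17, 18, 18, 18, 18, 17, 16, 14, 11, 9, 7, 6, 5, 4, 4, 4, 4, 4, 3, 3, 3, 3, 4, 4, 4, 3, 3, 4, 4, 6, 8, 10, 13, 20, 27, 34, 41, 49, 55, 58, 60, 61, 61, 61, 61, 61, 61]
52 x80..130 R-B [15, 15, 16, 16, 17, 18, 18, 18, 17, 16, 15, 12, 10, 7, 6, 5, 4, 4, 4, 4, 5, 5, 5, 4, 3, 3, 3, 3, 3, 3, 3, 3, 3, 4, 7, 10, 14, 20, 26, 33, 41, 50, 55, 59, 63, 63, 63, 62, 62, 62, 61]
58 x80..130 R-B [11, 14, 15, 17, 19, 20, 20, 21, 18, 15, 12, 10, 7, 5, 5, 4, 4, 4, 4, 3, 3, 2, 3, 4, 4, 4, 4, 4, 4, 3, 3, 3, 3, 4, 7, 9, 15, 23, 30, 39, 50, 59, 62, 66, 69, 68, 68, 67, 66, 65, 64]
z66..86 [66, 66, 66, 68, 70, 72, 77, 85, 93, 102, 112, 123, 134, 143, 149, 155, 160, 158, 154, 150, 145]
top y100..125 at x 98 [6, 6, 6, 8, 10, 12, 12, 13, 12, 12, 11, 12, 17, 23, 34, 51, 68, 81, 89, 96, 99, 100, 100, 100, 100, 99]
top y100..125 at x 104 [5, 6, 7, 9, 11, 12, 14, 13, 12, 11, 11, 11, 16, 27, 38, 53, 69, 84, 91, 94, 98, 98, 99, 99, 99, 98]
top y100..125 at x 110 [6, 7, 8, 11, 13, 13, 13, 12, 12, 12, 14, 19, 25, 36, 53, 69, 78, 84, 90, 92, 92, 92, 93, 93, 93, 94]
top x80..130 [20, 18, 16, 14, 12, 11, 9, 8, 7, 6, 6, 7, 8, 9, 10, 11, 12, 12, 12, 13, 13, 14, 14, 14, 14, 13, 13, 13, 13, 13, 13, 13, 13, 13, 14, 16, 19, 23, 31, 39, 48, 60, 71, 81, 86, 91, 94, 94, 94, 93, 93]
red 46 248.2826086956522 217.0 246 250 212 222 exp [[250.0, 213.3], [248.5, 220.6]]
toaster xy at z62 107.11731799151235 181.69899682426407
[0.60182138 0.08671791 0.05490225] [0.60119058 0.08650293 0.0538    ]
```

Bracket centre in the side view is x ≈105.3 and top z ≈76.0, so the hole estimate is good. The arm stands about 0.7 mm in x and 1.1 mm in z off its command, and the red grip shows about +1 to +2 mm in x. I'll correct that and insert while watching the forces.

```bash
cat >> h.py <<'E'
def tf():
    s=bot.get_state(); r=s['tcp_pos']-O; F=s['contact_force']; m=s['ft_torque']
    print('t',round(s['clock'],2),'tcp(toaster)',np.round([r@TX*1e3,r@TY*1e3,r[2]*1e3],2),'F',np.round([F@TX,F@TY,F[2]],1),'M',np.round([m@TX,m@TY,m[2]],2),'w',round(s['width'],4)); return s
E
python3 - <<'E'
from h import *
tf(); bot.move_l(T(104,172,53.0),.08); tf()
for y in(160,154,150,146):
    r=bot.move_l(T(104,y,53.0),.04,until_force=15); tf()
    if r: print('stop'); break
E
```

```text
t 9.16 tcp(toaster) [105.67 180.02  54.9 ] F [-0.4 -0.7 -0.2] M [ 0.03 -0.01 -0.  ] w 0.0149
t 9.41 tcp(toaster) [103.91 170.63  52.99] F [0.1 0.1 0.2] M [0.03 0.05 0.05] w 0.0154
t 9.86 tcp(toaster) [103.98 159.63  52.96] F [-0.2  0.1 -0.6] M [-0.02 -0.06  0.05] w 0.0147
t 10.16 tcp(toaster) [104.38 153.55  53.2 ] F [ 1.5 -1.   0.8] M [-0.13 -0.36  0.02] w 0.0153
t 10.41 tcp(toaster) [104.8  149.43  53.41] F [ 4.1 -0.9  1. ] M [-0.2  -0.96  0.16] w 0.0156
t 10.66 tcp(toaster) [104.84 146.13  53.49] F [ 5.4 -0.   1.2] M [ 0.13 -1.09  0.16] w 0.0149
```

```bash
python3 - <<'E'
from h import *
bot.move_l(T(105.3,146,53.6),.03); tf()
for y in(142,138,134,131,129,127,125,123):
    r=bot.move_l(T(105.3,y,53.6),.04,until_force=20); tf()
    if r: print('stop'); break
f=grab('side','ins.png')
cv2.imwrite('pics/ins.png',cv2.resize(f['img'][140:260,210:330],None,fx=4,fy=4,interpolation=cv2.INTER_CUBIC))
E
```

```text
t 10.91 tcp(toaster) [105.11 145.96  53.51] F [2.2 0.5 0.9] M [ 0.08 -0.39  0.05] w 0.0157
t 11.16 tcp(toaster) [105.18 141.32  53.47] F [ 2.2 -0.2 -0. ] M [-0.11 -0.41  0.08] w 0.0152
t 11.41 tcp(toaster) [105.2  137.18  53.5 ] F [ 1.9 -0.8  0.7] M [-0.3  -0.4   0.02] w 0.0153
t 11.66 tcp(toaster) [105.22 133.29  53.53] F [ 1.7 -0.8 -0.1] M [-0.24 -0.33  0.06] w 0.0149
t 11.91 tcp(toaster) [105.25 130.61  53.53] F [ 1.7 -0.9  0.5] M [-0.21 -0.29  0.04] w 0.0147
t 12.16 tcp(toaster) [105.23 128.81  53.55] F [ 1.  -1.9 -0.2] M [-0.09 -0.24  0.04] w 0.015
t 12.41 tcp(toaster) [105.26 126.98  53.58] F [ 1.1 -0.1 -0. ] M [ 0.1  -0.16  0.08] w 0.015
t 12.66 tcp(toaster) [105.26 126.89  53.61] F [0.7 4.3 0.5] M [ 1.1  -0.06 -0.01] w 0.0153
t 12.91 tcp(toaster) [105.22 126.86  53.59] F [-0.4  9.1  0.1] M [ 2.06  0.01 -0.09] w 0.0152
```

View pics/ins.png

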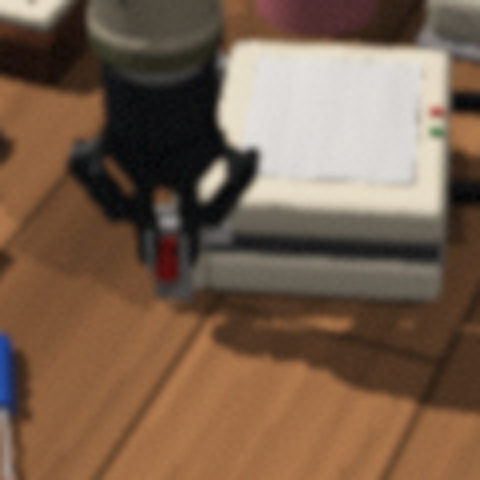

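The pin stopped hard at y≈126.9 with force rising, which matches the shoulder meeting the face. The red grip sits at the bracket, at (168,258). I'll seat it firmly, let go, withdraw upward and check.

```bash
python3 - <<'E'
from h import *
bot.move_l(T(105.3,120,53.6),.03,until_force=15); tf()
bot.move_l(T(105.3,126,53.6),.05); tf()
bot.open_gripper(); tf()
bot.move_l(T(105.3,127,160),.2); tf()
h=YAW+np.pi/2
print([None if (s:=bot.ik(T(-130,0,z),down(a))) is None else s.round(2).tolist() for z in(180,62) for a in(h,h+np.pi,h-np.pi)])
print([None if (s:=bot.ik(T(2,0,z),down(h))) is None else s.round(2).tolist() for z in(258,)])
bot.reach(T(-60,60,230),down(h)); s=tf(); print(s['qpos'].round(2))
f=grab('side'); C=cloud(f); hh=cv2.cvtColor(f['img'],cv2.COLOR_BGR2HSV)
rel=C-O; X=rel@TX*1e3; Y=rel@TY*1e3; Z=C[...,2]*1e3
m=((hh[...,0]<8)|(hh[...,0]>172))&(hh[...,1]>150)&(hh[...,2]>50)&(abs(X-105)<30)&(abs(Y-125)<50)
v,u=np.nonzero(m); print(m.sum(),[np.percentile(a[m],[5,50,95]).round(1) for a in(X,Y,Z)])
print('px',u.mean(),v.mean(),u.min(),u.max(),v.min(),v.max(),[np.round(proj(f,T(105,y,60)),1).tolist() for y in(112,142)])
cv2.imwrite('pics/home.png',cv2.resize(f['img'][150:270,220:380],None,fx=5,fy=5,interpolation=cv2.INTER_CUBIC))
E
```

```text
t 13.21 tcp(toaster) [105.19 126.81  53.64] F [-1.2 16.   0.1] M [ 3.41  0.15 -0.02] w 0.0153
t 13.47 tcp(toaster) [105.27 126.88  53.59] F [ 0.4  6.1 -0.1] M [ 1.31 -0.05 -0.  ] w 0.0153
t 14.16 tcp(toaster) [105.3  125.92  53.61] F [0.5 0.2 0.8] M [-0.02  0.01  0.04] w 0.0853
t 14.84 tcp(toaster) [104.77 126.78 158.96] F [-0.9 -0.3 -1.1] M [-0.01 -0.03 -0.01] w 0.0853
[[1.46, 0.28, -1.34, 1.84, 0.29, 1.25, 0.34], [-0.79, 0.06, 1.13, 1.92, -0.06, 1.2, -2.48], [-0.79, 0.06, 1.13, 1.92, -0.06, 1.2, -2.48], [1.29, 0.46, -1.2, 1.98, 0.5, 1.04, 0.16], [-0.52, 0.27, 0.91, 2.05, -0.27, 0.94, -2.31], [-0.52, 0.27, 0.91, 2.05, -0.27, 0.94, -2.31]]
[[0.98, 0.49, -1.18, 1.45, 0.45, 1.5, 0.12]]
t 15.63 tcp(toaster) [-59.97  59.86 229.4 ] F [ 0.  -0.1 -0.6] M [-0.04 -0.03  0.01] w 0.0857
[ 1.21  0.31 -1.31  1.7   0.3   1.37  0.15]
64 [array([ 99.1, 106.4, 114.5]), array([111.5, 131.6, 144.1]), array([51.2, 62.6, 65.8])]
px 251.125 205.03125 248 254 200 210 [[252.6, 201.2], [251.1, 208.1]]
```

View pics/home.png

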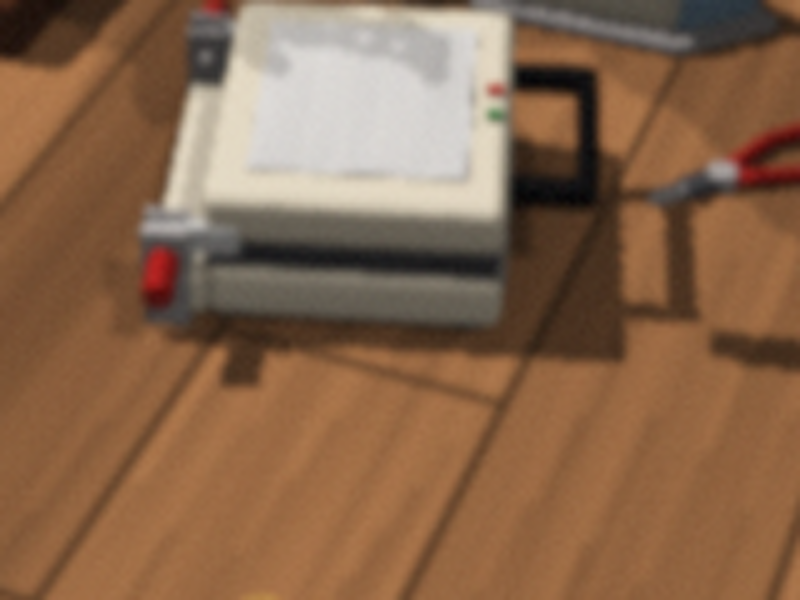

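The picture shows the red grip flush against the left bracket at (160,278) with nothing between them, and the measured grip end at y≈142 confirms it is home. For the handle, a wide-open rear finger would hit the lid edge (57 mm back against 45 mm clear), so I'll check which tool tilts are reachable.

```bash
cat >> h.py <<'E'
def tilt(a,h=YAW+np.pi/2,deg=True):  # tool leaning towards the robot by a: z points down and to toaster +x
    a=np.radians(a); z=np.sin(a)*TX-np.cos(a)*np.array([0,0,1.]); x=np.array([np.cos(h),np.sin(h),0]); return R.from_matrix(np.c_[x,np.cross(z,x),z]).as_quat()
def bar(th,y=0): # bar middle for lid angle (deg), toaster mm
    r=np.hypot(235,17); p=np.radians(th)+np.arctan2(17,235); return 105-r*np.cos(p),y,60+r*np.sin(p)
def tcp_at(b,a,d=14): # TCP so that point b lies d mm behind the tip
    a=np.radians(a); return T(b[0]+d*np.sin(a),b[1],b[2]-d*np.cos(a))
E
python3 - <<'E'
from h import *
H=YAW+np.pi/2
for h in(H,H+np.pi):
  for a in(0,15,25,35,45):
    print(round(h,2),a,[ (None if (s:=bot.ik(tcp_at(bar(th),a,d),tilt(a,h))) is None else s.round(2).tolist()) for th,d in((0,14),(0,100),(60,14))])
f=grab('top'); h=cv2.cvtColor(f['img'],cv2.COLOR_BGR2HSV)
C=cloud(f);rel=C-O;X=rel@TX*1e3;Y=rel@TY*1e3;Z=C[...,2]*1e3
m=(Z>65)&(Z<90)&(X<-115)&(X>-150)&(abs(Y)<75); print('bar',m.sum(),[np.percentile(a[m],[5,50,95]).round(1) for a in(X,Y,Z)])
m=(Z>4)&(Z<60)&(X<-95)&(X>-260)&(abs(Y)<60); print('front',m.sum(),[np.percentile(a[m],[0,50,100]).round(1) for a in(X,Y,Z)] if m.any() else '')
f=grab('side');C=cloud(f);rel=C-O;X=rel@TX*1e3;Y=rel@TY*1e3;Z=C[...,2]*1e3
m=(Z>65)&(Z<90)&(X<-115)&(X>-150)&(abs(Y)<75); print('bar',m.sum(),[np.percentile(a[m],[5,50,95]).round(1) for a in(X,Y,Z)])
E
```

```text
1.88 0 [[1.27, 0.43, -1.16, 1.98, 0.47, 1.03, 0.19], [1.11, 0.55, -0.99, 2.04, 0.61, 0.87, 0.08], [0.99, 0.49, -1.19, 1.45, 0.45, 1.5, 0.12]]
1.88 15 [[1.6, 0.31, -1.31, 2.15, 0.22, 0.71, 0.49], [1.22, 0.44, -0.96, 2.18, 0.41, 0.52, 0.31], [1.34, 0.34, -1.35, 1.66, 0.26, 1.16, 0.28]]
1.88 25 [[1.86, 0.34, -1.46, 2.25, 0.07, 0.53, 0.72], [1.39, 0.48, -1.06, 2.25, 0.37, 0.33, 0.43], [1.65, 0.23, -1.5, 1.8, 0.03, 0.94, 0.49]]
1.88 35 [None, [1.56, 0.58, -1.16, 2.32, 0.42, 0.16, 0.5], [1.87, -0.12, -1.38, 1.93, -0.71, 0.89, 1.13]]
1.88 45 [None, None, [0.66, -0.1, -0.2, 2.09, -0.87, 0.72, 1.31]]
5.02 0 [[-0.52, 0.27, 0.91, 2.05, -0.26, 0.94, -2.31], [1.37, 1.05, -1.5, 2.04, 1.13, 1.29, 2.87], [0.6, 0.3, -0.58, 1.46, 0.16, 1.42, -2.81]]
5.02 15 [[-0.46, 0.08, 0.91, 2.22, -0.38, 0.71, -2.13], [1.54, 0.98, -1.5, 2.17, 1.16, 0.94, 2.9], [0.85, 0.14, -0.69, 1.67, -0.04, 1.13, -2.64]]
5.02 25 [[-0.15, 0.02, 0.67, 2.32, -0.61, 0.6, -1.84], [1.64, 0.9, -1.45, 2.25, 1.17, 0.67, 2.94], [1.1, 0.04, -0.81, 1.81, -0.25, 0.95, -2.44]]
5.02 35 [None, None, [1.34, -0.05, -0.93, 1.94, -0.59, 0.83, -2.12]]
5.02 45 [None, None, [1.57, -0.13, -1.03, 2.06, -0.99, 0.81, -1.73]]
bar 22 [array([-135.1, -126.5, -116.3]), array([58. , 61.1, 63.1]), array([76.4, 85.5, 88.3])]
front 13 [array([-258.7, -171.8,  -99.9]), array([44.7, 55.7, 59.2]), array([4., 5., 6.])]
bar 169 [array([-135.1, -126.3, -117.4]), array([-54. ,   9.6,  64.5]), array([72.3, 81.2, 84.8])]
```

```bash
python3 - <<'E'
from h import *
a=23; b=np.array(bar(0))-[6,0,0]; q=tilt(a)
bot.reach(tcp_at(b,a,-100),q); tf()
print(bot.move_l(tcp_at(b,a,-40),.15,q)); tf()
print(bot.move_l(tcp_at(b,a,10),.06,until_force=6)); s=tf(); print(s['qpos'].round(2))
f=grab('side')
cv2.imwrite('pics/bar.png',cv2.resize(f['img'][110:230,260:400],None,fx=5,fy=5,interpolation=cv2.INTER_CUBIC))
E
```

```text
t 16.83 tcp(toaster) [-174.13    0.68  169.16] F [ 0.9 -0.4 -0. ] M [ 0.02  0.37 -0.01] w 0.085
False
t 17.38 tcp(toaster) [-150.89    0.57  114.05] F [ 0.  -0.1  0.7] M [ 0.01  0.37 -0.01] w 0.0854
False
t 18.37 tcp(toaster) [-132.04   -0.18   68.06] F [ 1.  -0.7 -0.1] M [0.01 0.43 0.  ] w 0.0854
[ 1.26  0.07 -0.76  2.25 -0.43  0.6   1.14]
```

View pics/bar.png

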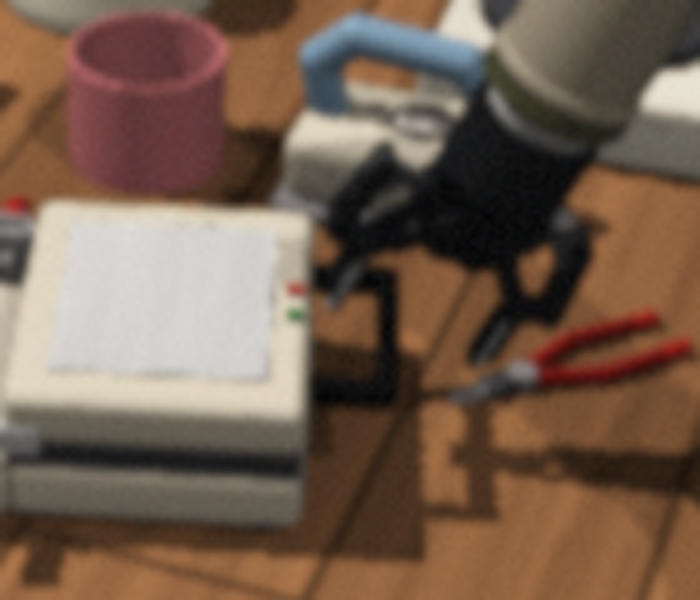

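The fingers straddle the bar: rear tip at (338,300) behind it, front tip at (490,345) ahead of it, no contact. Closing, then a small test lift.

```bash
python3 - <<'E'
from h import *
bot.close(); s=tf(); print(s['gripper_force'])
b=np.array(bar(0)); bot.move_l(tcp_at(b,23,10),.03,tilt(23)); tf()
for th in(3,6):
    a=23*(1-th/60); bot.move_l(tcp_at(bar(th),a,10),.04,tilt(a)); s=tf(); print(th,s['gripper_force'],(tcp_at(bar(th),a,10)-O)[2])
f=grab('side'); cv2.imwrite('pics/lift.png',cv2.resize(f['img'][110:230,240:400],None,fx=5,fy=5,interpolation=cv2.INTER_CUBIC))
E
```

```text
t 19.08 tcp(toaster) [-126.68   -0.26   71.03] F [17.3  5.9  9.6] M [ 1.15 -3.81  0.42] w 0.0114
58.50563585758209
t 19.43 tcp(toaster) [-125.71   -1.02   69.55] F [-18.7   9.4  37.2] M [1.95 0.84 0.55] w 0.0116
t 19.89 tcp(toaster) [-125.04   -0.85   80.19] F [ 0.5 -5.8 -2.8] M [-1.14  0.36 -0.73] w 0.0112
3 60.25363326072693 0.079994037869844
t 20.35 tcp(toaster) [-123.55   -0.85   92.09] F [ 1.5 -7.  -5.2] M [-1.39  0.62 -0.8 ] w 0.0115
6 60.10792672634125 0.09211662078086053
```

View pics/lift.png

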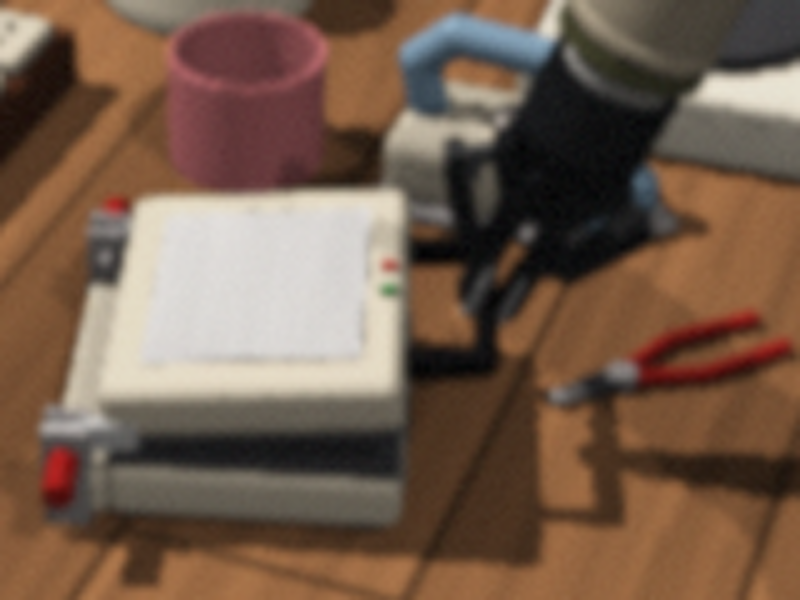

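The lid is rising with the bar between the pads at (490,300), and the pin is still home at (60,478). I've now viewed 11 pictures, one over the limit of 10, so the rest is numbers only. Continuing along the arc.

```bash
cat >> h.py <<'E'
def lid_angle():
    for n in('side','top'):
        f=grab(n); C=cloud(f); rel=C-O; X=rel@TX*1e3; Y=rel@TY*1e3; Z=C[...,2]*1e3
        m=(f['img'].min(2)>100)&(abs(Y)<90)&(X>-100)&(X<180)&(Z>85)&(Z<330)&(f['range_z']>0)
        if m.sum()<40: print(n,'few',m.sum()); continue
        P=np.c_[X[m],Y[m],Z[m]]; rng=np.random.default_rng(0); best=0
        for _ in range(300):
            p=P[rng.choice(len(P),3,replace=False)]; nn=np.cross(p[1]-p[0],p[2]-p[0]); L=np.linalg.norm(nn)
            if L<50: continue
            nn/=L
            if abs(nn[1])>.1: continue
            i=abs((P-p[0])@nn)<2.5
            if i.sum()>best: best=i.sum(); k=i
        c=P[k].mean(0); nn=np.linalg.svd(P[k]-c)[2][2]; nn*=np.sign(nn[2])
        print(n,'lid plane pts',best,'normal',nn.round(3),'angle',np.degrees(np.arctan2(nn[0],nn[2])).round(1),'dist from hinge axis',((c-[105,0,60])@nn).round(1))
E
python3 - <<'E'
from h import *
lid_angle()
for th in(10,14,18,22,26,30):
    a=23*(1-th/60)
    bot.move_l(tcp_at(bar(th),a,10),.06,tilt(a)); s=tf()
    if np.linalg.norm(s['contact_force'])>30 or s['width']<.008: print('STOP'); break
print(s['qpos'].round(2)); lid_angle()
E
```

```text
side lid plane pts 1602 normal [ 0.099 -0.001  0.995] angle 5.7 dist from hinge axis 35.9
top lid plane pts 3013 normal [ 0.094 -0.004  0.996] angle 5.4 dist from hinge axis 38.1
t 20.93 tcp(toaster) [-120.68   -0.31  107.73] F [-0.6 -4.9 -3.7] M [-1.22  0.78 -0.13] w 0.0111
t 21.35 tcp(toaster) [-116.69   -0.32  123.18] F [-0.6 -6.2 -4.7] M [-1.44  1.07 -0.17] w 0.0113
t 21.77 tcp(toaster) [-111.71   -0.87  138.55] F [-2.9 -7.3 -2.3] M [-1.42  1.15 -0.71] w 0.0114
t 22.2 tcp(toaster) [-105.74   -0.87  153.1 ] F [-3.  -7.4 -3.5] M [-1.53  1.57 -0.65] w 0.0116
t 22.62 tcp(toaster) [-98.98  -0.34 167.17] F [-7.4 -4.7 -0.7] M [-1.08  2.15  0.08] w 0.0114
t 23.05 tcp(toaster) [-91.02  -0.98 181.15] F [-12.1  -4.2   3. ] M [-0.98  2.58 -0.5 ] w 0.0112
[ 1.12  0.06 -0.82  1.91 -0.08  1.03  0.65]
side lid plane pts 1427 normal [ 0.479 -0.002  0.878] angle 28.6 dist from hinge axis 36.8
top lid plane pts 2830 normal [ 0.472 -0.003  0.881] angle 28.2 dist from hinge axis 38.7
```

The bar sits about 6 mm behind the tips rather than 10. I'll use that for the rest of the arc, which also removes the radial pull.

```bash
python3 - <<'E'
from h import *
for th in(30,34,38,42,46,50):
    a=23*(1-th/60)
    bot.move_l(tcp_at(bar(th),a,6),.06,tilt(a)); s=tf()
    if np.linalg.norm(s['contact_force'])>30 or s['width']<.008: print('STOP'); break
print(s['qpos'].round(2)); lid_angle()
E
```

```text
t 23.4 tcp(toaster) [-88.16  -0.99 185.97] F [  8.9  -9.3 -12.9] M [-2.12 -1.05 -0.83] w 0.0114
t 23.82 tcp(toaster) [-79.28  -0.25 198.86] F [ 3.1 -6.8 -7.4] M [-1.38 -0.28  0.22] w 0.0111
t 24.25 tcp(toaster) [-69.21  -1.26 211.49] F [ 2.4 -8.5 -5.6] M [-1.76 -0.13 -0.8 ] w 0.0112
t 24.68 tcp(toaster) [-58.24  -0.76 223.45] F [ -0.1 -17.6  -3.1] M [-2.17  0.5  -0.46] w 0.0116
t 25.1 tcp(toaster) [-46.22  -0.76 234.77] F [-4.3  3.8  1.9] M [1.38 0.71 0.42] w 0.0114
t 25.52 tcp(toaster) [-33.49  -0.77 245.21] F [-7.1  9.1  5.5] M [2.13 1.26 0.47] w 0.0111
[ 0.93  0.24 -0.85  1.61  0.16  1.32  0.36]
side lid plane pts 978 normal [0.756 0.001 0.654] angle 49.1 dist from hinge axis 38.0
top lid plane pts 1582 normal [0.759 0.004 0.651] angle 49.3 dist from hinge axis 38.2
```

```bash
python3 - <<'E'
from h import *
for th in(54,57.5,60.5):
    a=23*(1-th/60)
    bot.move_l(tcp_at(bar(th),a,5.5),.05,tilt(a)); s=tf()
    if np.linalg.norm(s['contact_force'])>30 or s['width']<.008: print('STOP'); break
lid_angle()
f=grab('side'); C=cloud(f); hh=cv2.cvtColor(f['img'],cv2.COLOR_BGR2HSV)
rel=C-O; X=rel@TX*1e3; Y=rel@TY*1e3; Z=C[...,2]*1e3
m=((hh[...,0]<8)|(hh[...,0]>172))&(hh[...,1]>150)&(hh[...,2]>50)&(abs(X-105)<30)&(abs(Y-125)<50)
v,u=np.nonzero(m); print(m.sum(),[np.percentile(a[m],[5,50,95]).round(1) for a in(X,Y,Z)],u.mean(),v.mean(),u.min(),u.max(),v.min(),v.max())
E
```

```text
t 26.11 tcp(toaster) [-19.84  -0.91 254.95] F [ -4.9 -17.3   4.2] M [-2.58  1.31 -0.41] w 0.0113
t 26.54 tcp(toaster) [ -7.37  -0.85 262.58] F [-8.2 -0.2 11.7] M [-1.72  1.79 -0.04] w 0.0112
t 26.93 tcp(toaster) [  3.71  -0.99 268.57] F [ -5.7 -20.7   9.9] M [-4.4   1.64 -0.39] w 0.0114
side lid plane pts 624 normal [0.863 0.002 0.505] angle 59.7 dist from hinge axis 38.6
top lid plane pts 840 normal [0.864 0.009 0.503] angle 59.8 dist from hinge axis 38.9
65 [array([ 98.7, 105.9, 114.7]), array([113. , 133.1, 144.3]), array([52.5, 62.3, 66.4])] 251.16923076923078 205.07692307692307 248 254 200 210
```

```bash
python3 - <<'E'
from h import *
bot.wait(.5); tf()
bot.move_l(tcp_at(bar(60.7,-1),0,4.5),.03,tilt(0)); tf(); bot.wait(1); tf(); bot.wait(.5); tf(); lid_angle()
E
```

```text
t 27.58 tcp(toaster) [  3.31  -0.82 268.34] F [-7.8 12.  10.9] M [2.35 1.54 0.46] w 0.0109
t 27.83 tcp(toaster) [  4.51  -0.9  269.07] F [-5.2 10.   5.2] M [2.53 0.76 0.3 ] w 0.011
t 28.83 tcp(toaster) [  4.51  -0.99 269.04] F [ -5.2 -13.5   8.8] M [-3.34  1.32 -0.29] w 0.0112
t 29.33 tcp(toaster) [  4.5   -0.87 269.06] F [-6.8 12.7  9.3] M [1.34 1.2  0.32] w 0.0115
side lid plane pts 613 normal [ 0.866 -0.     0.5  ] angle 60.0 dist from hinge axis 38.3
top lid plane pts 819 normal [0.866 0.011 0.501] angle 60.0 dist from hinge axis 39.1
```

The lid is steady at 60.0° in both views, and the pin is still home and untouched. The sideways force is a small alternating jitter. Handing in.

```bash
python3 -c "
from station import bot
print(bot.hand_in())"
```

```text
the job is handed in; nothing more can be done
None
```

I pushed the right-hand loose pin fully home in the left hinge and let go of it, then lifted the lid and handed in at about 29 s while still holding it steady at 60.0° in both camera views; I viewed 11 pictures, one over the limit of 10.

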